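# Chock the round blank before lifting the bar

## Task

The round wooden blank on the sloping rack is kept from rolling off only by the lift-up bar. Push the loose wooden wedge, thin end first, under the bar and under the blank from the downhill side until the blank has been driven off the bar and is jammed tight against the back board; then swing the bar well up, as far as it goes or nearly, so that the wedge alone keeps the blank in place. The blank must never roll away, and the loose square-ended block stays where it is.

Things in the scene. Friction and masses are not known exactly. Their poses are not given: they have to be found in the camera images.
- rack: fixed sloping plywood rack, 275 long, 200 wide, turned somewhat on the table. Origin on the table under its middle; x axis level towards the high end, y left, z up. Deck 12 thick, rising 8 degrees from the table at the low end (x = -135). No side walls; only a post at the right of the bar (y = -75 to -87, 50 high) and a low rest at the left of it (y = 80 to 92, 24 high, no wider than the bar).
- rack_face (a point): point on the deck, midway across, at the foot of the back board's inner face, 48 above the table. x axis uphill along the deck, y left, z square off the deck. Deck from x = 0 down to -260, y = -100 to 100; back board 15 thick, 50 high. Blank against the back board: axis at x = -35, z = 35. At the start it leans on the bar, axis at x = -45, 10 short of the back board.
- blank: plain round wooden blank (cylinder), 70 diameter x 130 long, 0.25 to 0.5 kg, lying across the rack between bar and back board. Origin at its centre on the axis; y axis along its length (x and z turn as it rolls). A push of about 5 to 15 N on the wedge drives it home and jams it; less only slides the wedge.
- wedge: loose wooden wedge, 125 x 44 x 34 high, 0.11 kg, flat on the table left of the rack. Origin: centre of its underside; x axis to the thin end (x = +62, 1.5 thick). Top flat, 34 high, from the thick end (x = -62) to x = -28, then 20 degrees down to the thin end. Grip the thick end across the 44 width at x = -45. Jammed, centred and flat on the deck, its origin is at about x = -108 of rack_face.
- bar (a joint): angle of the lift-up bar, rad: 0 = down across the rack (start), grows as its free left end is lifted up and over to the right; stop at 1.4. Pivot at the right end: an axis along the slope through x = -86, y = -94, z = 35 of rack_face. Bar 12 thick (along the slope), 18 high; down, it lies 26 to 44 above the deck: the wedge passes beneath. Stiff hinge (1 N at the free end) stays where left.
- bar_grip (a point): middle of the bar's cross-section near its free left end, 208 from the pivot, 15 from the end, 14 outside the rack's left edge and about 49 beyond the blank's end; here the bar can be pinched from above across its 12 thickness. Moves with the bar; y axis along the bar away from the pivot, x axis uphill along the slope.
- block: loose rectangular timber offcut 50 x 130 x 22, same thickness all along, near the wedge; to be left alone. Origin at the centre of its underside, y axis along its length.

How it is judged:
By the outcome, as a careful person would: the job done as asked, in the order asked, and still so for the second after the job is handed in, with the robot touching nothing.
It also fails if it takes over 58 s, if anything falls off the work surface, if the arm or the gripper's body presses on something with over 40 N, if the wrist force passes 120 N, or if a joint passes its speed limit or range.

## Robot

A 7-joint arm with a two-finger parallel gripper is mounted at the origin on a cart in front of the work surface, level with it; the furniture and walls round the work are solid. World frame = base frame: x ahead of the robot, y to its left, z up, the work surface at z = 0. Lengths are in m, angles in rad, forces in N, time in s.
With the tool pointing down it reaches from about 0.4 to 0.875 m from the base axis. Payload 4.4 kg.
Tool frame: the origin (TCP) lies at the very end of the fingers, on their centre line; the grasp point (between the pads) lies 19 mm behind it; z points along the fingers, x is the direction in which the jaws open and shut, and the axes are right-handed (so a half turn about z gives the same grasp; the last joint's range is limited). The gripper opens to 85 mm and grips with 20 to 120 N. Pads are 22 mm wide; open, the fingers measure 114 mm over their backs; the gripper's body (76 mm by 85 mm) begins 54 mm behind the grasp point. The pads swing forward as they close: fully open they stand 13 mm farther back than shut.
Start: joints at [1.118, 0.628, 0.038, 1.517, -0.027, 0.996, -0.02], TCP at [0.245, -0.602, 0.231] pointing down, gripper open.
Joint ranges: [-3.06, 3.06], [-0.37, 2.12], [-1.25, 1.32], [0.18, 2.47], [-1.1, 4.24], [0.23, 1.98], [-2.94, 2.94]. Speed limits (rad/s): [2.57, 2.57, 3.14, 3.14, 3.14, 3.14, 3.14].

## Interface

Orientations are given as a rotation vector (axis times angle).
In Python, from workcell import sense, camera, camera_params, job_done gives the robot as it stands.
- The arm moves only by the shell command python3 -m handwheel 'ROWS' [FORCE]. ROWS is text: rows parted by semicolons, each of 7 numbers parted by spaces: the shift along the tool's x, y, z in units of 30 mm (1.0 is 30 mm), then the turn, a rotation vector about the tool's x, y, z in units of 5 degrees (1.0 is 5 degrees), then the closure in counts, from 0 (fully open) to 255 (shut). A call has 1 to 12 rows; each row is the pose to reach, as a shift and turn from the pose commanded when the call began, along the tool's axes at that moment; what a row does not reach only later rows make up. A row lasts 1/12 s, in which the tool goes at most 41.7 mm and 7.16 degrees, less where a joint would pass 70% of its speed; a pose out of reach is approached as far as the arm can. A call with a gripper value outside its range is refused whole. The fingers move at their own pace and stop on an object; FORCE is the grip in N (left out, the last holds). Time passes only in rows, so rows that repeat a pose let the fingers close. It gives the time, the measured TCP pose, the force and the opening at its end, in the units of the state.
- sense(): the state, without advancing time (a new reading comes with each control period).
- camera(name): name is "scene" or "top" or "wrist"; returns (picture, depth): 400x640x3 uint8, blue, green, red; 400x640 float32, m along the optical axis (not along the pixel's ray), 0 where there is no reading.
- camera_params(name): a dict with "intrinsics" (3x3 intrinsics, pixels), "eye" and "attitude" of the camera in the world; the wrist camera has in their place "T_tool_cam" (4x4, takes a point from camera to tool coordinates, whose origin is the TCP and whose axes are the tool frame's). Camera axes: x right, y down, z forward; pixel columns grow to the right and rows downward; lengths in m; the calibration is good to about 2 mm. A picture is of the moment at which its call begins: read the wrist's pose just before it. camera_params takes no time and is no camera call.
- job_done(): hands the job in, once; it reports no verdict.
The state is a dict: "t": time; "joints": joint angles; "joint_velocities": joint speeds; "effort": joint torques, N m; "eef_pos": TCP position; "orientation": TCP orientation; "contact_force": force on the tool from outside, world axes, zero at the start; "wrist_torque": the same for the moment, N m; "grip_width": opening from 0.0 (shut) to 1.0 (fully open).
Only numpy, scipy, OpenCV 4.12 (cv2) and the standard library are available. Lean on these libraries where they do the work, as an engineer would, in place of code of your own. Each camera call takes 0.05 s, during which the arm holds its last target.

## Working session

There is one attempt and no reset: what is moved stays moved. The work goes in short steps, Python scripts to look and compute and a shell command to move; the robot and the scene stay as the last step left them, time stands still between calls to the robot, and variables do not carry over. Pictures are saved under pics/ and viewed, and the job is handed in when it is done.

```bash
ls; mkdir -p pics
python3 - <<'E'
from workcell import sense,camera,camera_params
import cv2,numpy as np
print(sense())
for n in("scene","top","wrist"):
    p,d=camera(n); cv2.imwrite(f"pics/{n}0.png",p); np.save(f"pics/{n}0.npy",d)
    print(n,camera_params(n))
E
```

```text
pics
{'t': 0.0, 'joints': array([ 1.11817837,  0.62935443,  0.03843509,  1.51837656, -0.0269982 ,
        0.99628167, -0.02002981]), 'joint_velocities': array([-7.10849389e-04, -8.47808469e-04, -5.67555108e-04,  1.94591078e-03,
       -8.74641494e-05,  1.30843823e-03,  9.44128421e-05]), 'effort': array([-4.14615070e-04, -5.63397110e+01,  1.22598186e+00, -1.93444240e+01,
        1.09501611e-02,  1.03724716e-02, -2.30738300e-05]), 'eef_pos': array([ 0.24500218, -0.60138296,  0.23038084]), 'orientation': array([-2.60610897e+00,  1.75249746e+00,  2.49880073e-03]), 'contact_force': array([ 0.91051393,  0.07277405, -0.05735807]), 'wrist_torque': array([-0.03736276, -0.00171002,  0.0112826 ]), 'grip_width': 0.9995340252175909}
scene {'intrinsics': array([[485.70391398,   0.        , 315.44320264],
       [  0.        , 485.70391398, 197.1763014 ],
       [  0.        ,   0.        ,   1.        ]]), 'eye': array([-0.39253395, -0.8148782 ,  0.59170752]), 'attitude': array([-1.80586832,  0.9964455 , -0.60633601])}
top {'intrinsics': array([[369.49421716,   0.        , 316.90313223],
       [  0.        , 369.49421716, 191.80532516],
       [  0.        ,   0.        ,   1.        ]]), 'eye': array([ 0.44814314, -0.17945162,  0.93150694]), 'attitude': array([-2.14201689,  2.16970152, -0.11393696])}
wrist {'intrinsics': array([[308.62454927,   0.        , 318.35261445],
       [  0.        , 308.62454927, 202.3782705 ],
       [  0.        ,   0.        ,   1.        ]]), 'T_tool_cam': array([[ 9.99999545e-01,  4.12976567e-04,  8.59579602e-04,
        -1.23103706e-03],
       [-6.44843603e-04,  9.56887767e-01,  2.90457201e-01,
        -7.49305794e-02],
       [-7.02569188e-04, -2.90457623e-01,  9.56887598e-01,
        -1.43820561e-01],
       [ 0.00000000e+00,  0.00000000e+00,  0.00000000e+00,
         1.00000000e+00]])}
```

View pics/scene0.png

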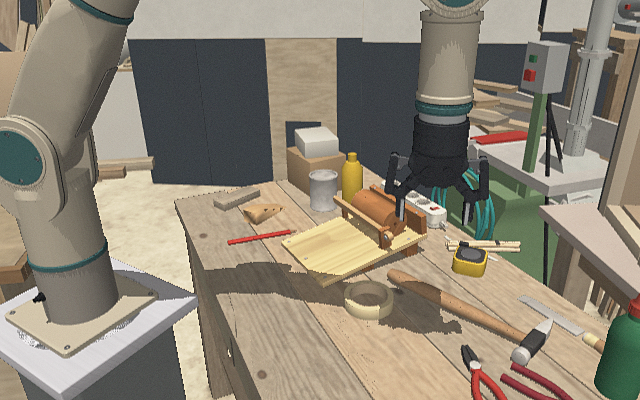

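View pics/top0.png

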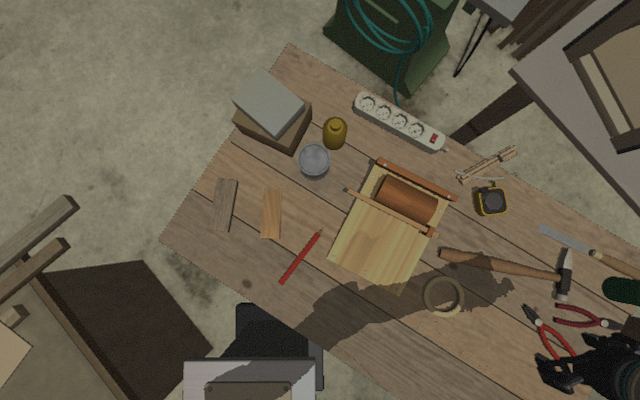

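View pics/wrist0.png

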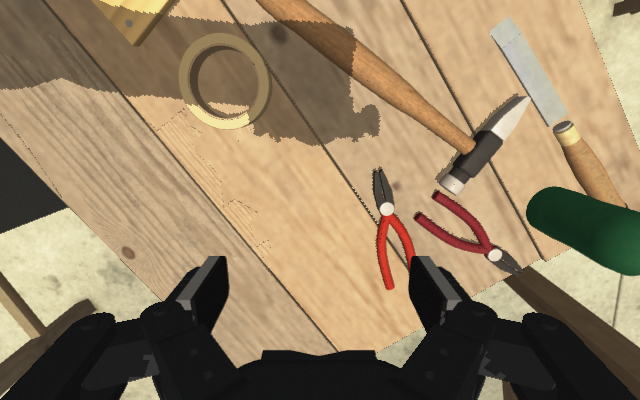

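Scene: the wedge is at about (270,213) in the top view and the block at (225,205). The rack is centred near (390,225), with the bar running (346,190)-(434,234) and the blank at (408,202). Next I zoom in for corners.

```bash
cat > h.py <<'E'
import numpy as np,cv2
from scipy.spatial.transform import Rotation as R
from workcell import sense,camera,camera_params
def cam(n,s=None):
    p=camera_params(n);K=p["intrinsics"]
    if n!="wrist": return K,R.from_rotvec(p["attitude"]).as_matrix(),np.array(p["eye"])
    s=s or sense();T=p["T_tool_cam"];Rt=R.from_rotvec(s["orientation"]).as_matrix()
    return K,Rt@T[:3,:3],s["eef_pos"]+Rt@T[:3,3]
def ray(c,uv,z):
    K,Rm,e=c;d=Rm@np.linalg.inv(K)@np.array([uv[0],uv[1],1.]);return e+d*(z-e[2])/d[2]
def proj(c,P):
    K,Rm,e=c;q=(np.atleast_2d(P)-e)@Rm@K.T;return q[:,:2]/q[:,2:]
def dep(c,uv,d):
    K,Rm,e=c;return e+Rm@np.linalg.inv(K)@np.array([uv[0],uv[1],1.])*d[int(uv[1]),int(uv[0])]
E
python3 - <<'E'
import cv2
p=cv2.imread('pics/top0.png')
cv2.imwrite('pics/topA.png',cv2.resize(p[140:300,200:460],None,fx=3,fy=3,interpolation=cv2.INTER_CUBIC))
from h import *
c=cam("top");print(c[1],ray(c,(270,213),0))
E
```

```text
[[-0.01213985 -0.99310034  0.11663763]
 [-0.99985452  0.01345388  0.01048523]
 [-0.01198212 -0.11649337 -0.99311919]] [ 0.5052618  -0.05051685  0.        ]
```

View pics/topA.png

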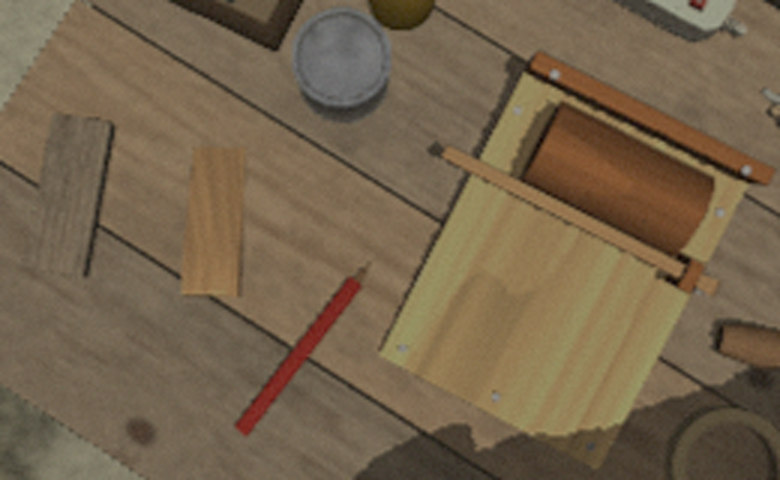

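Run:
```python
from h import *
c=cam("top");d=np.load('pics/top0.npy')
f=lambda u,v:(200+u/3-.33,140+v/3-.33)
LL=ray(c,f(379,353),.012);LR=ray(c,f(599,468),.012)
print("low corners",LL,LR,np.linalg.norm(LL-LR))
# upper outer corners of back board top (z: 48+50cos8 -/+15 sin8)
for n,uv,z in [("board far L",f(540,50),.0995),("board near L",f(530,68),.0975),("board near R",f(768,184),.0975),("bargripend top",f(435,150),.092-.0)]:
    print(n,ray(c,uv,z),dep(c,uv,d))
a=R.from_euler('y',-8,degrees=True).as_matrix()
y=(LL-LR)/np.linalg.norm(LL-LR);yaw=np.arctan2(-y[0],y[1]);print("yaw",yaw,np.degrees(yaw))
for n,q in [("w1",(193,148)),("w2",(244,148)),("w3",(240,295)),("w4",(181,293)),("wmid",(212,220)),("wtop",(218,165)),("wbot",(212,280)),("block",(75,195))]:
    print(n,dep(c,f(*q),d), ray(c,f(*q),0))
p=cv2.imread('pics/scene0.png')
cv2.imwrite('pics/scA.png',cv2.resize(p[170:290,200:450],None,fx=3.2,fy=3.2,interpolation=cv2.INTER_CUBIC))
```

```text
low corners [ 0.39392721 -0.1901094   0.012     ] [ 0.30042782 -0.36611636  0.012     ] 0.1993002384039352
board far L [ 0.62563076 -0.31529406  0.0995    ] [ 0.64729323 -0.33187371 -0.00204691]
board near L [ 0.61218431 -0.30755792  0.0975    ] [ 0.61277514 -0.30801932  0.09449613]
board near R [ 0.52096139 -0.48344296  0.0975    ] [ 0.52922976 -0.51796057  0.00280017]
bargripend top [ 0.55079646 -0.23415681  0.092     ] [ 0.56232455 -0.24030027 -0.00227764]
yaw -0.48831485168055755 -27.978380074852723
w1 [ 0.56636568 -0.03529113  0.00143845] [ 0.56654852 -0.03506817  0.        ]
w2 [ 0.5661714  -0.07820251 -0.00168978] [ 0.56595769 -0.07838585  0.        ]
w3 [ 0.44236354 -0.07597023  0.00916247] [ 0.44230613 -0.07494225  0.        ]
w4 [ 0.44470277 -0.03173305  0.03724342] [ 0.44455949 -0.02558101  0.        ]
wmid [ 0.50380703 -0.05458819  0.0234168 ] [ 0.50524243 -0.05136836  0.        ]
wtop [ 0.55109364 -0.05711966  0.00592651] [ 0.55175283 -0.05633636  0.        ]
wbot [ 0.45479787 -0.05599719  0.03276096] [ 0.45504045 -0.05149705  0.        ]
block [0.52606484 0.0591336  0.0210897 ] [0.52786988 0.0646604  0.        ]
```

View pics/scA.png

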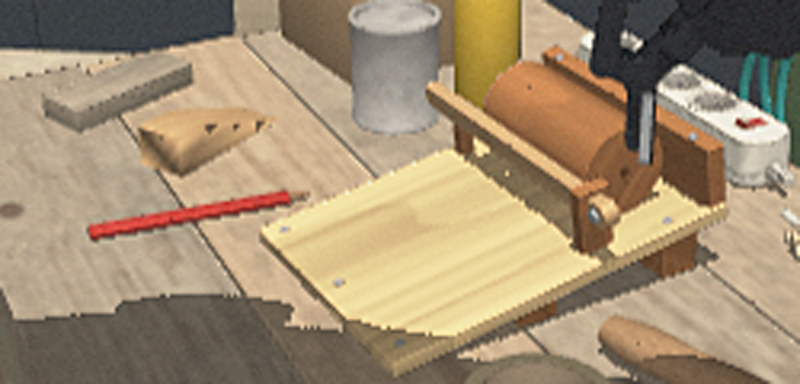

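```bash
cat >> h.py <<'E'
YAW=np.radians(-27.8)
RR=R.from_euler('ZY',[YAW,-np.radians(8)]).as_matrix()  # rack_face axes in world
RF=np.array([.5740,-.3985,.048])
def rf(p): return RF+RR@np.array(p,float)
def down(jaw_deg):  # tool pointing down, tool x at world azimuth
    a=np.radians(jaw_deg);x=np.array([np.cos(a),np.sin(a),0]);z=np.array([0,0,-1.]);return np.stack([x,np.cross(z,x),z],1)
def row(pos,Rt,frm=None):
    s=sense();P,Q=(s["eef_pos"],R.from_rotvec(s["orientation"]).as_matrix()) if frm is None else frm
    return np.round(np.r_[Q.T@(np.array(pos)-P)/.03,np.degrees(R.from_matrix(Q.T@Rt).as_rotvec())/5],2)
E
python3 - <<'E'
from h import *
print(row((.4595,-.055,.2),down(-91)))
print("bargrip",rf((-86,)*0 or (-.086,.114,.035)), "lowL",rf((-.26,.1,0)),"boardL",rf((0,.1,.05)))
E
```

```text
[-14.18 -13.49   1.04   0.     0.02   4.63]
bargrip [ 0.54752561 -0.25566706  0.0706905 ] lowL [ 0.39288587 -0.18996148  0.01181499] boardL [ 0.61448317 -0.30679648  0.0975134 ]
```

```bash
python3 -m handwheel '-1 -1 0 0 0 0.4 0;-2.2 -2.1 0 0 0 0.8 0;-3.4 -3.2 0 0 0 1.2 0;-4.6 -4.3 0 0 0 1.6 0;-5.8 -5.4 0 0 0 2 0;-7 -6.5 0 0 0 2.4 0;-8.2 -7.6 0 0 0 2.8 0;-9.4 -8.8 0 0 0 3.2 0;-10.6 -10 0 0 0 3.6 0;-11.8 -11.2 0.4 0 0 4 0;-13 -12.3 0.7 0 0 4.3 0;-14.18 -13.49 1.04 0 0 4.63 0' 40
python3 -m handwheel '0 0 0 0 0 0 0;0 0 0 0 0 0 0'
python3 - <<'E'
from h import *
s=sense();print(s["t"],s["eef_pos"],s["joints"],row((.4595,-.055,.2),down(-91)))
p,d=camera("wrist");cv2.imwrite("pics/w1.png",p);np.save("pics/w1.npy",d)
E
```

```text
t: 1.15
eef_pos: [0.4267, -0.1353, 0.2147]
orientation: [-2.2, 2.242, -0.001]
contact_force: [1.3, -0.7, -0.7]
grip_width: 1.002
t: 1.32
eef_pos: [0.4268, -0.1343, 0.2141]
orientation: [-2.21, 2.233, 0.002]
contact_force: [-0.4, -0.3, -0.0]
grip_width: 0.998
1.3167 [ 0.42681336 -0.134274    0.2141244 ] [ 0.17040692  0.37143458  0.09668226  2.07838048 -0.05575186  0.69514774
 -1.27758428] [-2.65 -1.06  0.47  0.01  0.01  0.08]
```

View pics/w1.png

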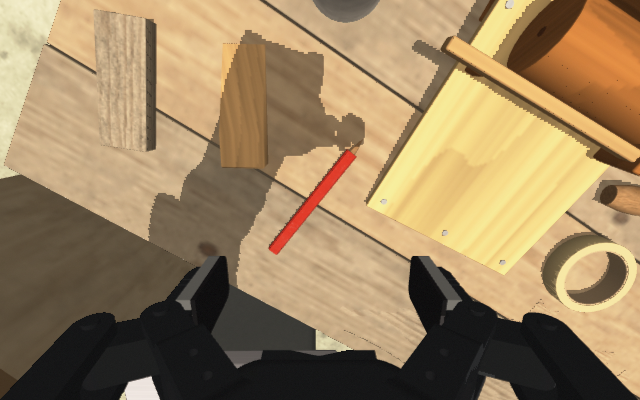

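Wrist view: wedge corners are at (223,43), (265,44), (267,166) and (221,167). The rack's low corners are at (367,205) and (503,274). I check these against the top view.

Run:
```python
from h import *
c=cam("wrist");d=np.load("pics/w1.npy")
for uv,z in [((223,43),0.0015),((265,44),.0015),((267,167),.034),((220,167),.034),((366,205),.012),((504,274),.012),((445,42),.082),((640,165),.082)]:
    print(uv,ray(c,uv,z),dep(c,uv,d)[2])
print(row((.4595,-.055,.12),down(-91)),row((.4595,-.055,.002),down(-91)))
```

```text
(223, 43) [ 0.56749766 -0.03778479  0.0015    ] -0.0003001501330790468
(265, 44) [ 0.56596356 -0.08153948  0.0015    ] 0.0021057913906243897
(267, 167) [ 0.44214317 -0.08107678  0.034     ] 0.0009128302014578815
(220, 167) [ 0.44283652 -0.03125905  0.034     ] -0.0010999776801079442
(366, 205) [ 0.39147614 -0.19087821  0.012     ] 0.000916625957706585
(504, 274) [ 0.29772651 -0.36790272  0.012     ] 0.01562082384025082
(445, 42) [ 0.55072287 -0.23929463  0.082     ] 0.06878688925287396Traceback (most recent call last):
  File "<stdin>", line 4, in <module>
  File "h.py", line 14, in dep
    K,Rm,e=c;return e+Rm@np.linalg.inv(K)@np.array([uv[0],uv[1],1.])*d[int(uv[1]),int(uv[0])]
                                                                     ~^^^^^^^^^^^^^^^^^^^^^^^
IndexError: index 640 is out of bounds for axis 1 with size 640
```

Run:
```python
from h import *
print(row((.460,-.056,.1),down(-91.5)),row((.460,-.056,.002),down(-91.5)))
```

```text
[-2.7  -1.09  3.81  0.01 -0.    0.14] [-2.7  -1.09  7.08  0.01 -0.    0.14]
```

```bash
python3 -m handwheel '-1 -0.4 0.9 0 0 0.14 0;-2 -0.8 1.8 0 0 0.14 0;-2.7 -1.09 2.8 0 0 0.14 0;-2.7 -1.09 3.8 0 0 0.14 0;-2.7 -1.09 4.6 0 0 0.14 0;-2.7 -1.09 5.2 0 0 0.14 0;-2.7 -1.09 5.8 0 0 0.14 0;-2.7 -1.09 6.3 0 0 0.14 0;-2.7 -1.09 6.7 0 0 0.14 0;-2.7 -1.09 7 0 0 0.14 0;-2.7 -1.09 7 0 0 0.14 0;-2.7 -1.09 7 0 0 0.14 0' 50
python3 - <<'E'
from h import *
s=sense();print(s["eef_pos"],s["orientation"],row((.460,-.056,.002),down(-91.5)))
p,d=camera("wrist");cv2.imwrite("pics/w2.png",p)
E
```

```text
t: 2.37
eef_pos: [0.46, -0.0592, 0.0039]
orientation: [2.183, -2.257, 0.002]
contact_force: [-0.7, 0.5, 0.0]
grip_width: 1.003
[ 0.46004487 -0.0592478   0.00385529] [ 2.18343240e+00 -2.25674657e+00  1.61364279e-03] [-0.11  0.01  0.06  0.   -0.02 -0.08]
```

View pics/w2.png

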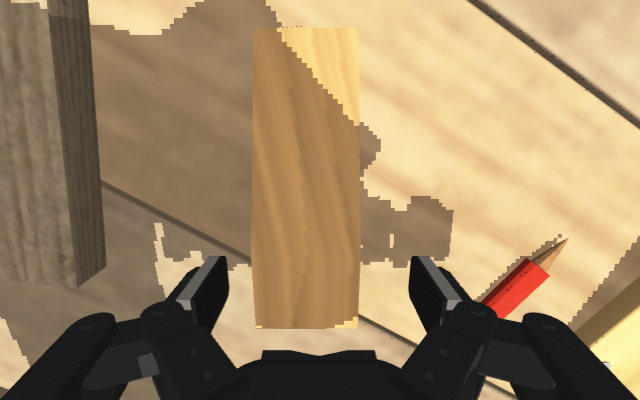

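Wedge is between the fingers, spanning columns 253-360, so about 5 mm left of jaw centre. I shift to suit and close.

```bash
python3 -m handwheel '-0.16 0 0.05 0 0 0 0;-0.16 0 0.05 0 0 0 0;-0.16 0 0.05 0 0 0 255;-0.16 0 0.05 0 0 0 255;-0.16 0 0.05 0 0 0 255;-0.16 0 0.05 0 0 0 255;-0.16 0 0.05 0 0 0 255;-0.16 0 0.05 0 0 0 255;-0.16 0 0.05 0 0 0 255;-0.16 0 0.05 0 0 0 255;-0.16 0 0.05 0 0 0 255;-0.16 0 0.05 0 0 0 255' 60
python3 - <<'E'
from h import *
s=sense();print(s["eef_pos"],s["orientation"],s["joints"])
p,d=camera("wrist");cv2.imwrite("pics/w3.png",p)
E
```

```text
t: 3.42
eef_pos: [0.4606, -0.0527, 0.0036]
orientation: [-2.187, 2.255, -0.002]
contact_force: [-0.5, -0.7, 5.9]
grip_width: 0.503
[ 0.46060554 -0.05267533  0.00357162] [-2.18714256e+00  2.25479276e+00 -1.68184989e-03] [-0.11090936  0.80960208  0.24467691  2.18423832 -0.83403653  0.23839166
 -0.72204587]
```

View pics/w3.png

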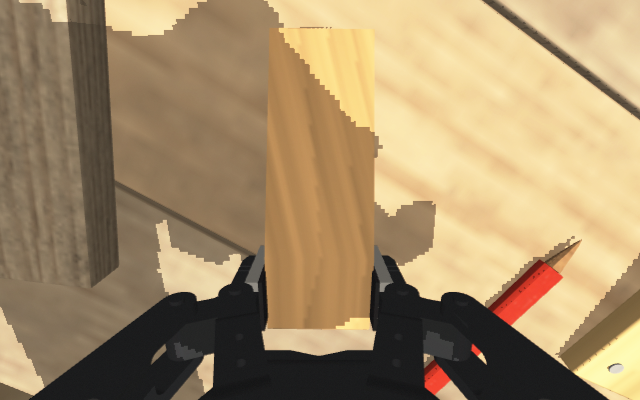

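```bash
cat >> h.py <<'E'
RT=np.stack([-RR[:,1],-RR[:,0],-RR[:,2]],1)
def wtcp(X,Y=0,Z=0): return rf((X-.044,Y,Z+.0036))
E
python3 - <<'E'
from h import *
print(row((.46,-.0527,.1),down(-91)), row(wtcp(-.165,0,.05),RT),row(wtcp(-.165,0,.01),RT), wtcp(-.165,0,.05))
E
```

```text
[ 0.    0.02 -3.21 -0.01 -0.01 -0.15] [ 8.27  2.29 -2.28  1.56  0.36  5.2 ] [ 8.35  2.12 -0.96  1.56  0.36  5.2 ] [ 0.3843231  -0.29849472  0.07199119]
```

```bash
python3 -m handwheel '0 0 -0.8 0 0 0 255;0 0 -1.8 0 0 0 255;0 0 -2.8 0 0 0 255;0.6 0.1 -3.6 0 0 0 255;1.5 0.3 -3.6 0.2 0 0.6 255;2.5 0.6 -3.6 0.4 0.1 1.2 255;3.5 0.9 -3.6 0.6 0.1 1.9 255;4.5 1.2 -3.6 0.8 0.2 2.6 255;5.5 1.5 -3.4 1 0.2 3.3 255;6.5 1.8 -3.2 1.2 0.3 4 255;7.4 2.1 -2.9 1.4 0.36 4.7 255;8.27 2.29 -2.6 1.56 0.36 5.2 255' 60
python3 -m handwheel '0 0 0 0 0 0 255;0 0 0 0 0 0 255;0 0 0 0 0 0 255'
python3 - <<'E'
from h import *
s=sense();print(s["eef_pos"],s["joints"],row(wtcp(-.165,0,.05),RT),row(wtcp(-.165,0,.01),RT))
p,d=camera("wrist");cv2.imwrite("pics/w4.png",p);np.save("pics/w4.npy",d)
p,d=camera("top");cv2.imwrite("pics/top4.png",p)
p,d=camera("scene");cv2.imwrite("pics/sc4.png",cv2.resize(p[120:320,180:460],None,fx=2.6,fy=2.6))
E
```

```text
t: 4.47
eef_pos: [0.3829, -0.2991, 0.0808]
orientation: [-1.58, 2.626, -0.182]
contact_force: [0.3, -0.6, -0.7]
grip_width: 0.508
t: 4.72
eef_pos: [0.3842, -0.2974, 0.0809]
orientation: [-1.584, 2.623, -0.18]
contact_force: [0.5, -0.7, -1.8]
grip_width: 0.506
[ 0.3841773  -0.2974052   0.08090754] [ 0.39000914  0.64519506  0.32923394  2.22651523 -0.9555675   0.26864274
 -0.48851597] [0.03 0.02 0.3  0.02 0.01 0.01] [0.03 0.02 1.63 0.02 0.01 0.01]
```

View pics/w4.png

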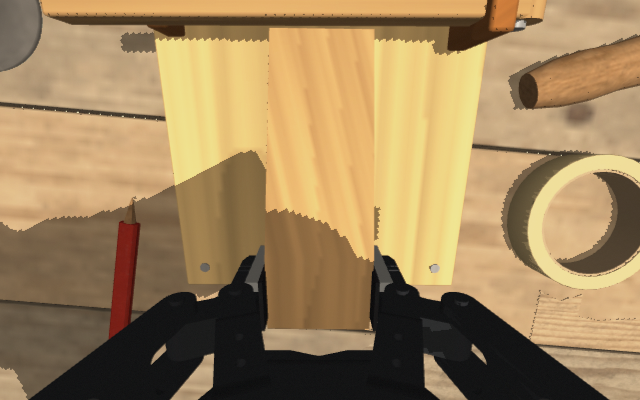

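View pics/sc4.png

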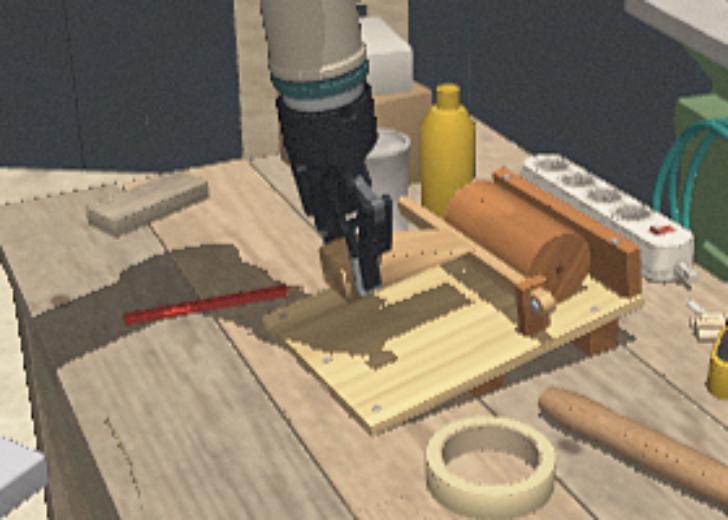

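Wrist view: the wedge (268-374) is centred between the deck edges (155-487 at row 40) and parallel with them. Lowering it onto the deck.

```bash
python3 -m handwheel '0 0 0.5 0 0 0 255;0 0 1 0 0 0 255;0 0 1.4 0 0 0 255;0 0 1.65 0 0 0 255;0 0 1.8 0 0 0 255;0 0 1.8 0 0 0 255;0 0 1.8 0 0 0 255'
python3 -m handwheel '0 0 0.05 0 0 0 255;0 0 0.1 0 0 0 255;0 0 0.15 0 0 0 255;0 0 0.15 0 0 0 255'
python3 -m handwheel '0 0 0.05 0 0 0 255;0 0 0.07 0 0 0 255;0 0 0.07 0 0 0 255'
python3 - <<'E'
from h import *
s=sense();print(RR.T@(s["eef_pos"]-RF),RR.T@s["contact_force"],s["wrist_torque"],row(wtcp(-.165,0,0),RT))
p,d=camera("wrist");cv2.imwrite("pics/w5.png",p);np.save("pics/w5.npy",d)
E
```

```text
t: 5.45
eef_pos: [0.397, -0.3063, 0.0367]
orientation: [-1.589, 2.63, -0.155]
contact_force: [0.3, 0.3, -1.2]
grip_width: 0.504
t: 5.78
eef_pos: [0.3982, -0.3073, 0.0334]
orientation: [-1.589, 2.631, -0.152]
contact_force: [0.0, -0.2, -1.8]
grip_width: 0.508
t: 6.03
eef_pos: [0.3987, -0.3077, 0.0318]
orientation: [-1.59, 2.631, -0.15]
contact_force: [0.3, -0.3, -0.9]
grip_width: 0.502
[-0.19776285 -0.00140294  0.01138833] [ 0.26142786 -0.13324239 -0.99131576] [ 0.04806178  0.14981391 -0.03454312] [-0.05  0.37  0.27  0.27  0.05  0.01]
```

View pics/w5.png

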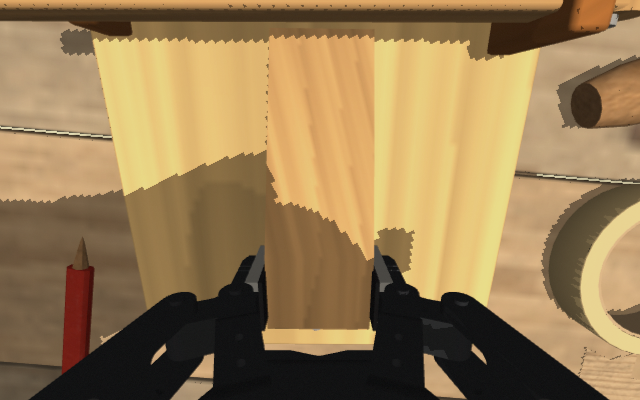

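The low, tilted pose is at the arm's reach limit: joint 6 is at its end, so the wedge sits 1.3° nose-down and about 8 mm above the deck. It lies free below the bar. The reach improves uphill, so I go forward and down.

Run:
```python
from h import *
print(sense()["joints"],row(wtcp(-.142,0,.003),RT),row(wtcp(-.142,0,0),RT))
```

```text
[ 0.43138766  0.75765125  0.27418809  2.17845726 -1.09928748  0.23331834
 -0.3564534 ] [-0.05 -0.4   0.15  0.27  0.05  0.01] [-0.04 -0.4   0.25  0.27  0.05  0.01]
```

```bash
python3 -m handwheel '0 -0.2 0 0 0 0 255;0 -0.4 0 0.1 0 0 255;0 -0.4 0 0.2 0 0 255;0 -0.4 0 0.2 0 0 255'
python3 - <<'E'
from h import *
s=sense();print(s["joints"],RR.T@(s["eef_pos"]-RF),RR.T@s["contact_force"],s["wrist_torque"],row(wtcp(-.142,0,0),RT))
E
```

```text
t: 6.42
eef_pos: [0.4098, -0.3132, 0.0338]
orientation: [-1.585, 2.621, -0.171]
contact_force: [0.5, 0.9, -0.8]
grip_width: 0.506
[ 0.43312339  0.75751472  0.26964677  2.16108568 -1.09967619  0.23301652
 -0.36007717] [-0.1851799  -0.00114882  0.01164452] [-0.08188701  1.02816428 -0.82654643] [ 0.08656259  0.18974455 -0.00206545] [-0.04  0.03  0.27  0.07  0.06  0.02]
```

```bash
python3 -m handwheel '0 -0.05 0.1 0 0 0 255;0 -0.1 0.2 0 0 0 255;0 -0.15 0.25 0 0 0 255;0 -0.15 0.25 0 0 0 255'
python3 - <<'E'
from h import *
s=sense();print(s["joints"],RR.T@(s["eef_pos"]-RF),RR.T@s["contact_force"],s["wrist_torque"],row(wtcp(-.137,0,0),RT))
E
```

```text
t: 6.75
eef_pos: [0.4149, -0.3166, 0.0272]
orientation: [-1.585, 2.623, -0.17]
contact_force: [-0.8, 1.3, 2.5]
grip_width: 0.504
[ 0.43416296  0.77427085  0.26717224  2.14526318 -1.09943217  0.23305418
 -0.36499916] [-0.18008819 -0.0017269   0.0043215 ] [-1.0019005   0.79849882  2.6245905 ] [-0.00546139 -0.09849078  0.00433488] [-0.06  0.03  0.02  0.09  0.05  0.01]
```

On the deck with 2.6 N contact. Pushing uphill in steps.

```bash
python3 -m handwheel '-0.02 -0.1 0 0.03 0 0 255;-0.04 -0.2 0 0.06 0 0 255;-0.06 -0.3 0 0.08 0 0 255;-0.06 -0.4 0 0.08 0 0 255;-0.06 -0.4 0 0.08 0 0 255' 70
python3 - <<'E'
from h import *
s=sense();print(s["joints"][4:6],RR.T@(s["eef_pos"]-RF),RR.T@s["contact_force"],s["wrist_torque"],row(wtcp(-.108,0,0),RT))
p,d=camera("wrist");cv2.imwrite("pics/w6.png",p)
p,d=camera("scene");cv2.imwrite("pics/sc6.png",cv2.resize(p[120:320,180:460],None,fx=2.6,fy=2.6))
E
```

```text
t: 7.17
eef_pos: [0.4272, -0.3206, 0.0291]
orientation: [-1.584, 2.619, -0.18]
contact_force: [-0.6, 0.1, -1.0]
grip_width: 0.505
[-1.08672487  0.25643728] [-0.16723611  0.00046598  0.00437597] [-0.67278795 -0.21318995 -0.93397184] [ 0.0804503   0.18636027 -0.00054314] [ 0.02 -0.51  0.03 -0.    0.05  0.02]
```

View pics/w6.png

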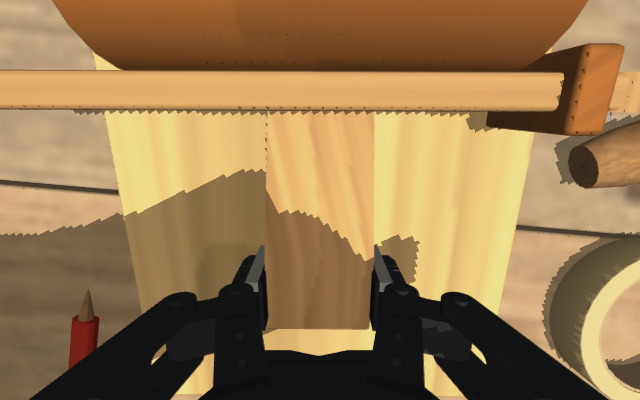

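View pics/sc6.png

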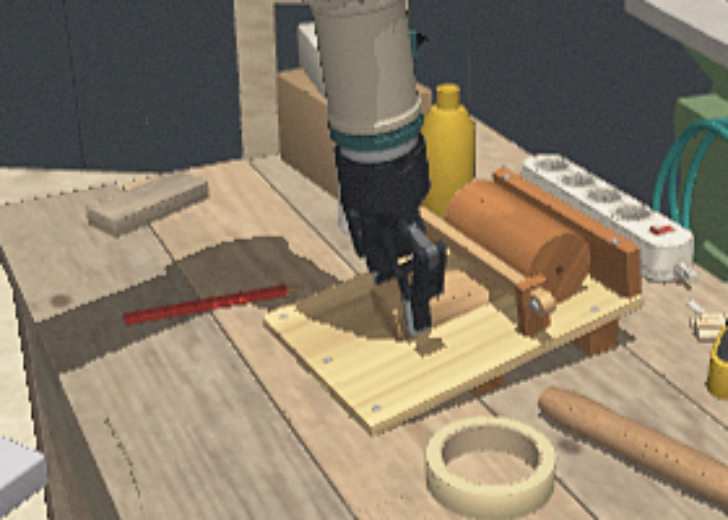

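```bash
python3 -m handwheel '0 -0.1 0.03 0 0 0 255;0 -0.2 0.03 0 0 0 255;0 -0.3 0.03 0 0 0 255;0 -0.3 0.03 0 0 0 255'
python3 -m handwheel '0 -0.07 0 0 0 0 255;0 -0.13 0 0 0 0 255;0 -0.13 0 0 0 0 255'
python3 - <<'E'
from h import *
s=sense();print(s["joints"][4:6],RR.T@(s["eef_pos"]-RF),RR.T@s["contact_force"],s["wrist_torque"],row(wtcp(-.108,0,0),RT))
E
```

```text
t: 7.6
eef_pos: [0.4319, -0.3234, 0.0295]
orientation: [-1.582, 2.622, -0.173]
contact_force: [-7.8, 4.2, 10.5]
grip_width: 0.506
t: 7.85
eef_pos: [0.4344, -0.3247, 0.0299]
orientation: [-1.582, 2.622, -0.171]
contact_force: [-8.8, 6.0, 10.5]
grip_width: 0.505
[-1.0600042  0.2982388] [-0.15889352  0.00018844  0.00404887] [-9.04589009  1.16593695 11.89703613] [ 0.51365883  1.41615574 -0.10523725] [ 0.01 -0.23  0.01  0.06  0.07 -0.  ]
```

```bash
python3 -m handwheel '0 -0.05 -0.02 0.04 0 0 255;0 -0.1 -0.02 0.04 0 0 255;0 -0.15 -0.02 0.04 0 0 255;0 -0.15 -0.02 0.04 0 0 255'
python3 - <<'E'
from h import *
s=sense();print(s["joints"][4:6],RR.T@(s["eef_pos"]-RF),RR.T@s["contact_force"],s["wrist_torque"],row(wtcp(-.108,0,0),RT))
p,d=camera("wrist");cv2.imwrite("pics/w7.png",p)
p,d=camera("scene");cv2.imwrite("pics/sc7.png",cv2.resize(p[120:320,180:460],None,fx=2.6,fy=2.6))
p,d=camera("top");cv2.imwrite("pics/top7.png",cv2.resize(p[140:300,260:480],None,fx=3,fy=3,interpolation=cv2.INTER_CUBIC))
E
```

```text
t: 8.18
eef_pos: [0.4388, -0.3268, 0.0306]
orientation: [-1.582, 2.62, -0.176]
contact_force: [-6.9, 3.7, 5.8]
grip_width: 0.504
[-1.05473622  0.30457607] [-0.15397125  0.00037049  0.00406286] [-6.92497558  0.06996962  6.85575091] [ 0.51440149  1.45079056 -0.03898993] [ 0.01 -0.07  0.02  0.02  0.07  0.  ]
```

View pics/w7.png

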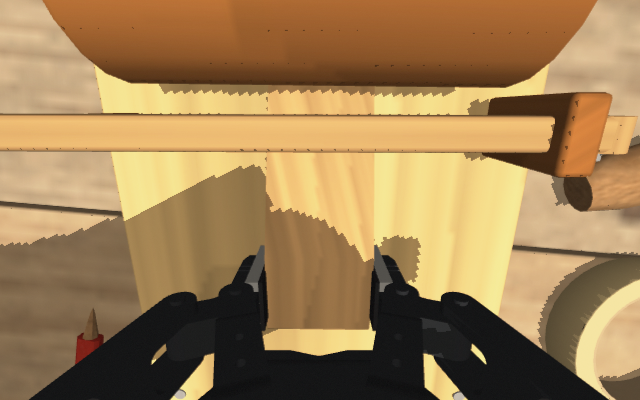

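View pics/top7.png

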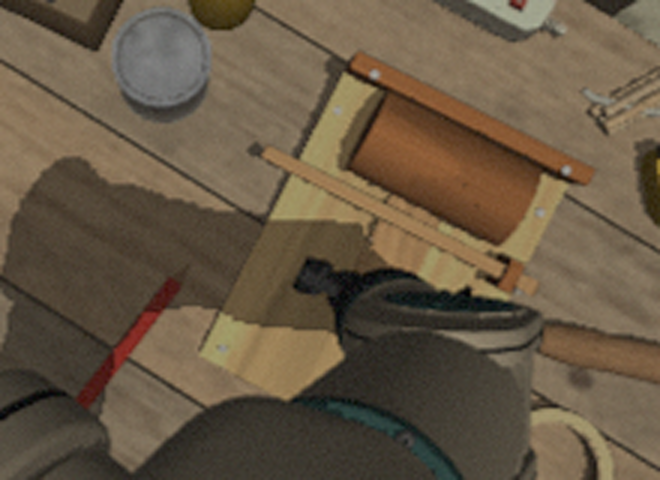

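A gap now shows between bar (row 113) and blank (row 85). Driving it home while watching the force.

```bash
python3 -m handwheel '0 -0.04 0 0 0 0 255;0 -0.07 0 0 0 0 255;0 -0.07 0 0 0 0 255'
python3 -m handwheel '0 -0.04 0 0 0 0 255;0 -0.07 0 0 0 0 255;0 -0.07 0 0 0 0 255'
python3 - <<'E'
from h import *
s=sense();print(s["joints"][4:6],RR.T@(s["eef_pos"]-RF),RR.T@s["contact_force"],s["wrist_torque"])
E
```

```text
t: 8.58
eef_pos: [0.4393, -0.3271, 0.0307]
orientation: [-1.582, 2.621, -0.173]
contact_force: [-11.3, 5.5, 7.8]
grip_width: 0.504
t: 8.83
eef_pos: [0.44, -0.3274, 0.0308]
orientation: [-1.582, 2.622, -0.17]
contact_force: [-13.3, 7.1, 9.4]
grip_width: 0.506
[-1.0452955   0.31867387] [-0.15257247  0.00042452  0.00407232] [-13.59041655   0.08592519  11.38479613] [ 0.88095811  2.39512151 -0.02097367]
```

```bash
python3 -m handwheel '0 -0.05 -0.02 0 0 0 255;0 -0.1 -0.02 0 0 0 255;0 -0.1 -0.02 0 0 0 255'
python3 -m handwheel '0 -0.05 0 0 0 0 255;0 -0.1 0 0 0 0 255;0 -0.1 0 0 0 0 255'
python3 - <<'E'
from h import *
s=sense();print(s["joints"][4:6],RR.T@(s["eef_pos"]-RF),RR.T@s["contact_force"],s["wrist_torque"])
p,d=camera("top");cv2.imwrite("pics/top8.png",cv2.resize(p[140:300,260:480],None,fx=3,fy=3,interpolation=cv2.INTER_CUBIC))
E
```

```text
t: 9.08
eef_pos: [0.4429, -0.3283, 0.0314]
orientation: [-1.583, 2.621, -0.169]
contact_force: [-11.0, 7.0, 5.2]
grip_width: 0.504
t: 9.33
eef_pos: [0.4449, -0.3291, 0.0316]
orientation: [-1.583, 2.622, -0.167]
contact_force: [-12.4, 9.0, 6.7]
grip_width: 0.506
[-1.03255465  0.33877126] [-0.14741309  0.00112884  0.00420246] [-14.1055758    2.11502267   8.76319824] [ 1.08833659  2.40190915 -0.10454705]
```

View pics/top8.png

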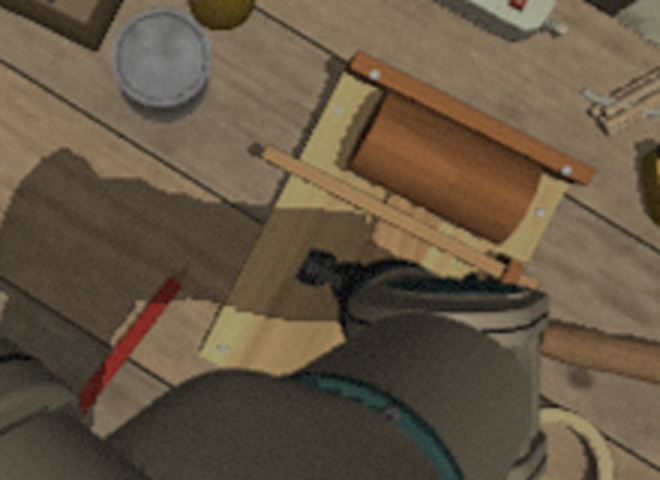

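Run:
```python
from h import *
p,d=camera("wrist");cv2.imwrite("pics/w8.png",p)
p,d=camera("scene");cv2.imwrite("pics/sc8.png",cv2.resize(p[150:290,240:440],None,fx=4,fy=4,interpolation=cv2.INTER_CUBIC))
```

```text
(no output)
```

View pics/w8.png

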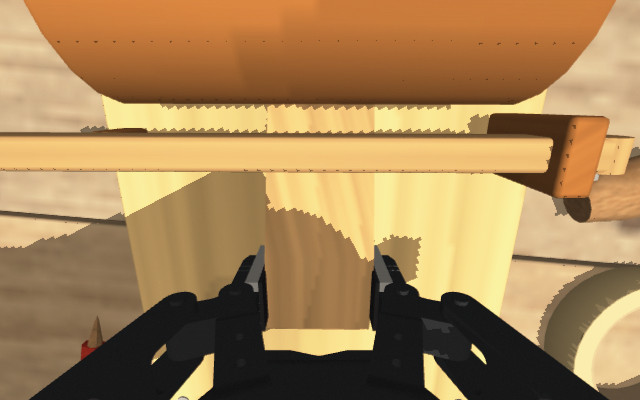

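View pics/sc8.png

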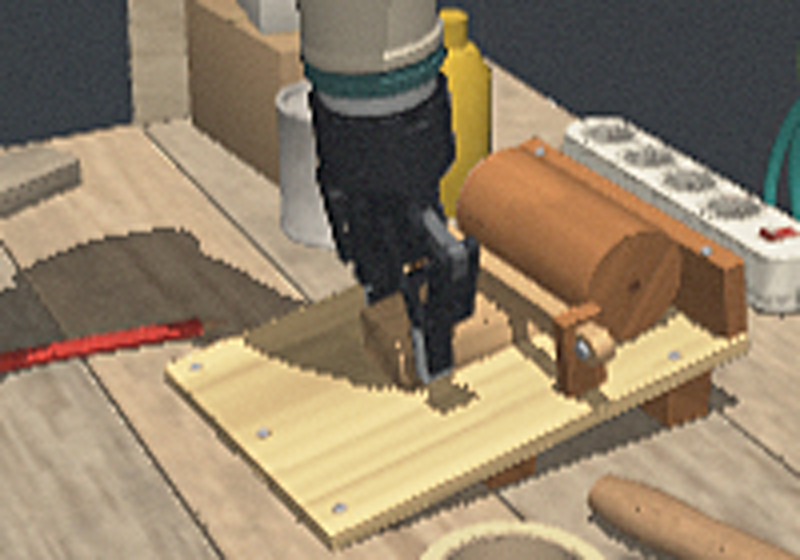

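```bash
cat >> h.py <<'E'
def blankfit(c,p,d,dbg=False):
    K,Rm,e=c;v,u=np.mgrid[:400,:640];P=(np.stack([u*d,v*d,d],-1)@np.linalg.inv(K).T.dot(1))
    P=np.einsum('ij,hwj->hwi',Rm,np.stack([(u-K[0,2])/K[0,0]*d,(v-K[1,2])/K[1,1]*d,d],-1))+e
    Q=(P-RF)@RR
    m=(d>0)&(abs(Q[...,1])<.05)&(Q[...,0]>-.085)&(Q[...,0]<-.006)&(Q[...,2]>.05)&(Q[...,2]<.085)
    q=Q[m];f=lambda t:np.hypot(q[:,0]-t[0],q[:,1+1]-t[1])-.035
    from scipy.optimize import least_squares
    r=least_squares(f,[-.04,.035],loss='soft_l1',f_scale=.002)
    dk=(d>0)&(abs(Q[...,1])<.09)&(abs(Q[...,1])>.07)&(Q[...,0]>-.07)&(Q[...,0]<-.02)&(abs(Q[...,2])<.02)
    return r.x,len(q),np.abs(r.fun).mean(),"deck z",np.median(Q[...,2][dk]) if dk.any() else None
E
python3 - <<'E'
from h import *
c=cam("top")
print(blankfit(c,None,np.load('pics/top0.npy')))
p,d=camera("top");print(blankfit(c,p,d))
c=cam("scene");print(blankfit(c,None,np.load('pics/scene0.npy')))
p,d=camera("scene");print(blankfit(c,p,d))
E
```

```text
(array([-0.046817  ,  0.03511216]), 1262, np.float64(0.0009553274621297808), 'deck z', np.float64(0.0003590979582545347))
(array([-0.03671637,  0.03748002]), 1268, np.float64(0.0009868633229667314), 'deck z', np.float64(0.00045851063413360167))
(array([-0.04574599,  0.03413577]), 605, np.float64(0.000961854339968361), 'deck z', np.float64(-0.0005703048053742651))
(array([-0.03583081,  0.03630742]), 639, np.float64(0.0009691111975961783), 'deck z', np.float64(-0.0008745027522021876))
```

The blank is home (moved 10 mm), but the depth fit shows it climbed about 2.3 mm off the deck, so I overdrove by about 6 mm. The bar is still down, so I ease the wedge back to let the blank settle, then re-seat it gently.

```bash
python3 -m handwheel '0 0.07 0 0 0 0 255;0 0.14 0 0 0 0 255;0 0.22 0 0 0 0 255;0 0.3 0 0 0 0 255;0 0.3 0 0 0 0 255;0 0.3 0 0 0 0 255'
python3 - <<'E'
from h import *
s=sense();print(RR.T@(s["eef_pos"]-RF),RR.T@s["contact_force"],row(wtcp(-.1095,0,0),RT))
p,d=camera("top");print(blankfit(cam("top"),p,d))
E
```

```text
t: 10.08
eef_pos: [0.442, -0.3284, 0.0315]
orientation: [-1.582, 2.618, -0.181]
contact_force: [-1.7, 0.4, -4.5]
grip_width: 0.503
[-0.15031288  0.00039165  0.00444694] [-2.31196843 -0.48117371 -4.2364736 ] [ 0.01  0.11  0.03 -0.02  0.06  0.01]
(array([-0.03664018,  0.03620821]), 1248, np.float64(0.0009677361347125655), 'deck z', np.float64(0.0003658321123370062))
```

```bash
python3 -m handwheel '0 0.06 0 0 0 0 255;0 0.12 0 0 0 0 255;0 0.12 0 0 0 0 255;0 0.12 0 0 0 0 255'
python3 - <<'E'
from h import *
s=sense();print(RR.T@(s["eef_pos"]-RF),RR.T@s["contact_force"],row(wtcp(-.1095,0,0),RT))
p,d=camera("top");print(blankfit(cam("top"),p,d))
E
```

```text
t: 10.47
eef_pos: [0.4389, -0.3271, 0.0312]
orientation: [-1.582, 2.618, -0.182]
contact_force: [-1.1, 0.5, -4.3]
grip_width: 0.503
[-0.15367166  0.00019535  0.00463619] [-1.83947275 -0.07297586 -4.04715254] [ 0.01 -0.01  0.03 -0.02  0.06  0.01]
(array([-0.03673533,  0.03514696]), 1233, np.float64(0.0009772555852448743), 'deck z', np.float64(0.0002524486058064035))
```

Blank now sits at z = 35.1, 10 mm uphill of its start: home and on the deck. Gentle re-tightening.

```bash
python3 -m handwheel '0 0 0.02 0 0 0 255;0 -0.04 0.02 0 0 0 255;0 -0.06 0.02 0 0 0 255;0 -0.06 0.02 0 0 0 255'
python3 - <<'E'
from h import *
s=sense();print(RR.T@(s["eef_pos"]-RF),RR.T@s["contact_force"])
p,d=camera("top");print(blankfit(cam("top"),p,d))
E
```

```text
t: 10.85
eef_pos: [0.4391, -0.3271, 0.0308]
orientation: [-1.582, 2.619, -0.178]
contact_force: [-5.6, 2.6, -1.0]
grip_width: 0.502
[-0.15354716  0.00027866  0.00417567] [-6.25304122 -0.27751254 -0.13420609]
(array([-0.03672648,  0.03512702]), 1229, np.float64(0.0009743268685153568), 'deck z', np.float64(0.00037126859043465246))
```

```bash
python3 -m handwheel '0 -0.03 0 0 0 0 255;0 -0.06 0 0 0 0 255;0 -0.06 0 0 0 0 255'
python3 - <<'E'
from h import *
s=sense();print(RR.T@(s["eef_pos"]-RF),RR.T@s["contact_force"])
p,d=camera("top");print(blankfit(cam("top"),p,d))
E
```

```text
t: 11.15
eef_pos: [0.4398, -0.3273, 0.0309]
orientation: [-1.582, 2.62, -0.176]
contact_force: [-8.2, 4.7, 2.0]
grip_width: 0.503
[-0.15280619  0.00042814  0.0041685 ] [-9.07137312  0.29576293  3.25017462]
(array([-0.03674861,  0.03543094]), 1231, np.float64(0.0009630245503382531), 'deck z', np.float64(0.0005481193804243037))
```

```bash
python3 -m handwheel '0 0 0 0 0 0 100;0 0 0 0 0 0 60;0 0 0 0 0 0 20;0 0 0 0 0 0 0;0 0 0 0 0 0 0;0 0 -0.3 0 0 0 0;0 0 -0.8 0 0 0 0;0 0 -1.6 0 0 0 0;0 0 -2.6 0 0 0 0;0 0 -3.6 0 0 0 0;0 0 -3.6 0 0 0 0'
python3 - <<'E'
from h import *
s=sense();print(RR.T@(s["eef_pos"]-RF),RR.T@s["contact_force"],s["joints"])
p,d=camera("top");print(blankfit(cam("top"),p,d))
p,d=camera("wrist");cv2.imwrite("pics/w9.png",p)
E
```

```text
t: 12.12
eef_pos: [0.4301, -0.3243, 0.1428]
orientation: [-1.579, 2.616, -0.194]
contact_force: [-0.3, -1.0, 0.7]
grip_width: 1.002
[-0.14712267 -0.00148507  0.11644704] [ 0.30852683 -0.98002468  0.65242044] [ 0.19185863  0.62495631  0.62778774  2.06521543 -0.81560761  0.54227491
 -0.64936588]
(array([-0.03681327,  0.03537453]), 1238, np.float64(0.0009928031463918479), 'deck z', np.float64(0.0005005619213391786))
```

View pics/w9.png

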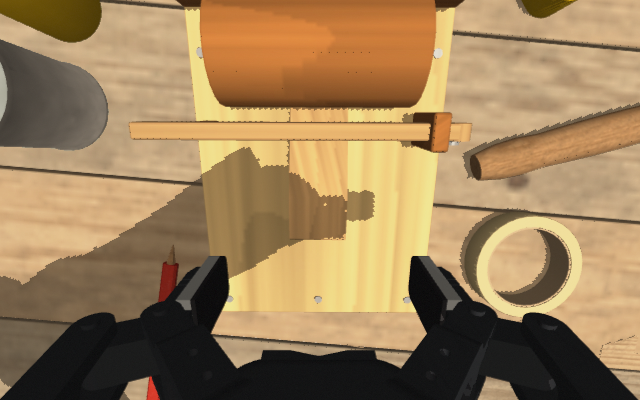

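The wedge stays put after release, and the bar's left end is at (130,130), rows 122-139. Now locating the bar grip point.

Run:
```python
from h import *
c=cam("wrist");K,Rm,e=c
def rplane(uv,zr):
    dd=RR.T@(Rm@np.linalg.inv(K)@np.array([*uv,1.]));ee=RR.T@(e-RF);return ee+dd*(zr-ee[2])/dd[2]
for uv in [(130,122),(130,138),(430,124),(430,139)]: print(uv,rplane(uv,.044))
g=rf((-.0875,.114,.035));print("grip",g)
# jaw along rack x: tool z=-rackz, tool x = +-rack x
for sgn in(1,-1):
    x=sgn*RR[:,0];z=-RR[:,2];G=np.stack([x,np.cross(z,x),z],1)
    for h in (.06,0):print(sgn,row(rf((-.0875,.114,.035-.019+.008+h)),G))
```

```text
(130, 122) [-0.08341698  0.12830184  0.044     ]
(130, 138) [-0.09396794  0.13010689  0.044     ]
(430, 124) [-0.08413134 -0.07285821  0.044     ]
(430, 139) [-0.09400551 -0.07390024  0.044     ]
grip [ 0.54621166 -0.25497429  0.07048174]
1 [-3.790e+00 -2.050e+00  1.000e+00 -9.000e-02 -1.000e-02 -1.798e+01]
1 [-3.780e+00 -2.040e+00  3.000e+00 -9.000e-02 -1.000e-02 -1.798e+01]
-1 [-3.790e+00 -2.050e+00  1.000e+00 -1.000e-02  9.000e-02  1.802e+01]
-1 [-3.780e+00 -2.040e+00  3.000e+00 -1.000e-02  9.000e-02  1.802e+01]
```

```bash
python3 -m handwheel '-0.3 -0.2 0 0 0 1.4 0;-0.6 -0.4 0 0 0 2.8 0;-0.9 -0.5 0 0 0 4.2 0;-1.2 -0.7 0 0 0 5.6 0;-1.6 -0.9 0 0 0 7 0;-1.9 -1.1 0 0 0 8.4 0;-2.3 -1.3 0 0 0 9.8 0;-2.6 -1.4 0 0 0 11.2 0;-2.9 -1.6 0 0 0 12.6 0;-3.2 -1.8 0 0 0 14 0;-3.5 -1.9 0 0 0 15.4 0;-3.79 -2 0 0 0 16.8 0' 30
python3 - <<'E'
from h import *
x=-RR[:,0];z=-RR[:,2];G=np.stack([x,np.cross(z,x),z],1);print(sense()["joints"])
for h in (.04,0):print(row(rf((-.0885,.114,.019+h)),G))
E
```

```text
t: 13.22
eef_pos: [0.5342, -0.2483, 0.1455]
orientation: [0.574, 2.95, -0.054]
contact_force: [-0.1, 0.2, -0.8]
grip_width: 1.001
[-0.21110187  0.83658994  1.01869629  1.9288168  -1.04823139  0.83713666
 -2.1648831 ]
[-0.07 -0.02  1.74  0.05  0.01  1.15]
[-0.07 -0.03  3.07  0.05  0.01  1.15]
```

Joint 7 is running toward its limit with this turn, so I turn back the other way (half-turn-equivalent grasp).

```bash
python3 -m handwheel '0 0 0 0 0 -1.4 0;0 0 0 0 0 -2.8 0;0 0 0 0 0 -4.2 0;0 0 0 0 0 -5.6 0;0 0 0 0 0 -7 0;0 0 0 0 0 -8.4 0;0 0 0 0 0 -9.8 0;0 0 0 0 0 -11.2 0;0 0 0 0 0 -12.6 0;0 0 0 0 0 -14 0;0 0 0 0 0 -15.4 0;0 0 0 0 0 -16.8 0' 30
python3 -m handwheel '0 0 0 0 0 -1.4 0;0 0 0 0 0 -2.8 0;0 0 0 0 0 -4.2 0;0 0 0 0 0 -5.6 0;0 0 0 0 0 -7 0;0 0 0 0 0 -8.4 0;0 0 0 0 0 -9.8 0;0 0 0 0 0 -11.2 0;0 0 0 0 0 -12.6 0;0 0 0 0 0 -14 0;0 0 0 0 0 -15.4 0;0 0 0 0 0 -16.8 0' 30
python3 - <<'E'
from h import *
x=RR[:,0];z=-RR[:,2];G=np.stack([x,np.cross(z,x),z],1);print(sense()["joints"])
for h in (.04,0):print(row(rf((-.0885,.114,.019+h)),G))
E
```

```text
t: 14.22
eef_pos: [0.5337, -0.2486, 0.1457]
orientation: [-1.591, 2.614, -0.18]
contact_force: [0.4, 0.7, -0.9]
grip_width: 1.001
t: 15.22
eef_pos: [0.5337, -0.2485, 0.1457]
orientation: [2.982, -0.894, 0.216]
contact_force: [-0.4, -0.1, -0.3]
grip_width: 0.998
[ 0.21003659  0.60830242  0.26169068  1.91855957 -0.30011959  0.50853745
  0.08739291]
[ 0.08 -0.    1.75 -0.07 -0.   -1.12]
[ 0.08  0.01  3.08 -0.07 -0.   -1.12]
```

```bash
python3 -m handwheel '0.08 0 0.5 -0.07 0 -1.12 0;0.08 0 1 -0.07 0 -1.12 0;0.08 0 1.4 -0.07 0 -1.12 0;0.08 0 1.6 -0.07 0 -1.12 0;0.08 0 1.6 -0.07 0 -1.12 0;0.08 0 1.6 -0.07 0 -1.12 0' 30
python3 - <<'E'
from h import *
x=RR[:,0];z=-RR[:,2];G=np.stack([x,np.cross(z,x),z],1)
for h in (.04,0):print(row(rf((-.0885,.114,.019+h)),G))
p,d=camera("wrist");cv2.imwrite("pics/w10.png",p)
E
```

```text
t: 15.72
eef_pos: [0.5418, -0.2533, 0.0993]
orientation: [3.007, -0.754, 0.211]
contact_force: [1.4, 0.5, 0.1]
grip_width: 0.998
[-0.01 -0.02  0.17  0.01 -0.01 -0.07]
[-0.01 -0.02  1.51  0.01 -0.01 -0.07]
```

View pics/w10.png

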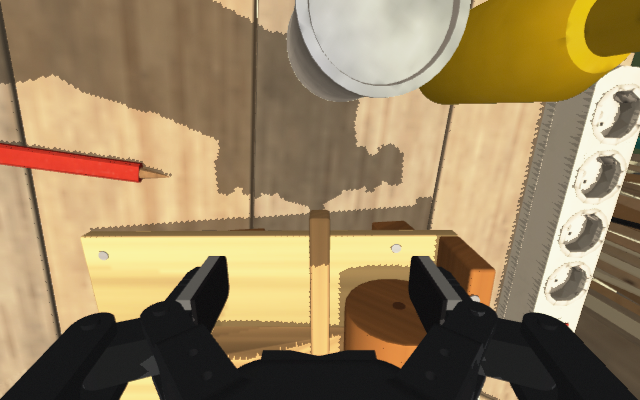

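Bar (columns 310-329) is centred between the fingers, free end at row 210. Descending and pinching.

```bash
python3 -m handwheel '0 0 0.4 0 0 0 0;0 0 0.8 0 0 0 0;0 0 1.1 0 0 0 0;0 0 1.35 0 0 0 0;0 0 1.5 0 0 0 0;0 0 1.5 0 0 0 0' 30
python3 - <<'E'
from h import *
p,d=camera("wrist");cv2.imwrite("pics/w11.png",p)
E
```

```text
t: 16.27
eef_pos: [0.5471, -0.2562, 0.054]
orientation: [3.007, -0.754, 0.21]
contact_force: [0.5, 0.5, -0.1]
grip_width: 1.003
```

View pics/w11.png

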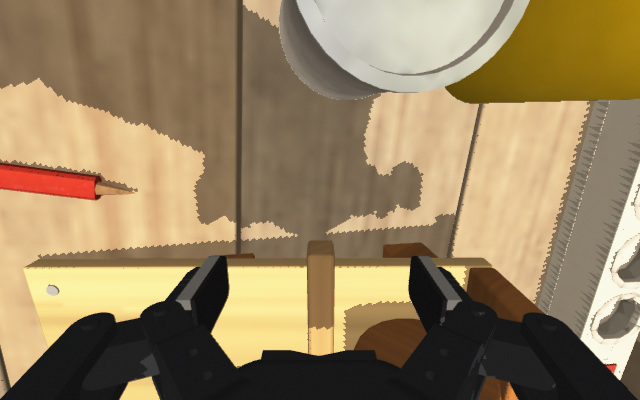

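```bash
python3 -m handwheel '0 0 0 0 0 0 120;0 0 0 0 0 0 180;0 0 0 0 0 0 255;0 0 0 0 0 0 255;0 0 0 0 0 0 255;0 0 0 0 0 0 255;0 0 0 0 0 0 255;0 0 0 0 0 0 255;0 0 0 0 0 0 255;0 0 0 0 0 0 255' 25
python3 - <<'E'
from h import *
s=sense();q=RR.T@(s["eef_pos"]-RF);print(q,RR.T@s["contact_force"])
p,d=camera("top");print(blankfit(cam("top"),p,d))
Q=R.from_rotvec(s["orientation"]).as_matrix();V=Q.T@RR
g=q+np.array([0,0,.019]);piv=np.array([-.0885,-.094,.035]);r0=g-piv
print(r0)
for th in np.arange(.1,1.41,.1):
    c,n=np.cos(th),np.sin(th);r=np.array([r0[0],c*r0[1]-n*r0[2],n*r0[1]+c*r0[2]])
    print(round(th,2),np.round(V@(r-r0)/.03,2))
E
```

```text
t: 17.15
eef_pos: [0.5479, -0.2564, 0.0557]
orientation: [3.007, -0.753, 0.214]
contact_force: [0.3, -0.1, 2.7]
grip_width: 0.136
[-0.08743995  0.11350916  0.02002202] [0.68973584 0.05338002 2.58558036]
(array([-0.03671662,  0.03529246]), 1028, np.float64(0.0009852878852826938), 'deck z', np.float64(0.0008694347385618921))
[0.00106005 0.20750916 0.00402202]
0.1 [ 0.    0.05 -0.69]
0.2 [ 0.    0.17 -1.37]
0.3 [ 0.01  0.35 -2.04]
0.4 [ 0.01  0.6  -2.68]
0.5 [ 0.01  0.91 -3.3 ]
0.6 [ 0.02  1.29 -3.88]
0.7 [ 0.02  1.72 -4.42]
0.8 [ 0.02  2.2  -4.92]
0.9 [ 0.03  2.73 -5.36]
1.0 [ 0.03  3.3  -5.76]
1.1 [ 0.04  3.91 -6.09]
1.2 [ 0.04  4.54 -6.36]
1.3 [ 0.05  5.2  -6.56]
1.4 [ 0.05  5.88 -6.7 ]
```

```bash
python3 -m handwheel '0 0.02 -0.35 0 0 0 255;0 0.05 -0.69 0 0 0 255;0 0.1 -1.03 0 0 0 255;0 0.17 -1.37 0 0 0 255;0 0.26 -1.7 0 0 0 255;0.01 0.35 -2.04 0 0 0 255;0.01 0.35 -2.04 0 0 0 255' 25
python3 - <<'E'
from h import *
s=sense();q=RR.T@(s["eef_pos"]-RF);print(q,RR.T@s["contact_force"])
p,d=camera("top");print(blankfit(cam("top"),p,d))
p,d=camera("scene");cv2.imwrite("pics/sc12.png",cv2.resize(p[120:320,180:460],None,fx=2.6,fy=2.6))
E
```

```text
t: 17.78
eef_pos: [0.5349, -0.2621, 0.1182]
orientation: [3.006, -0.755, 0.215]
contact_force: [-0.5, -0.2, -0.6]
grip_width: 0.137
[-0.08747331  0.10238797  0.08322091] [-0.45775786 -0.37676098 -0.49335501]
(array([-0.03722782,  0.03560466]), 679, np.float64(0.0015351751151722437), 'deck z', np.float64(0.0007841791657887617))
```

View pics/sc12.png

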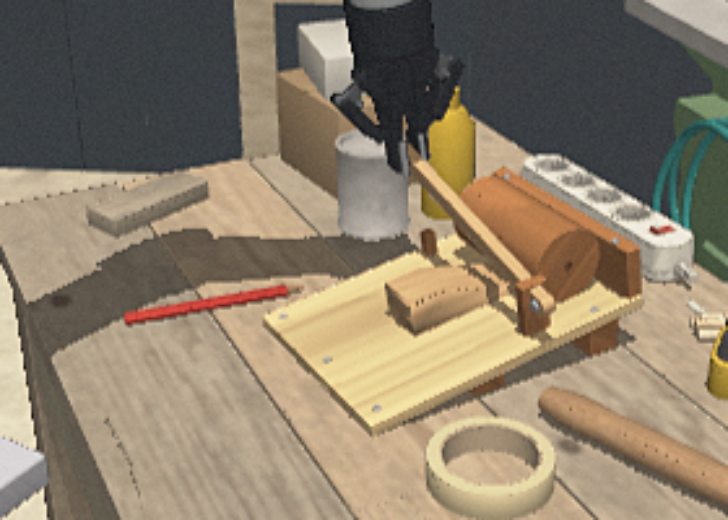

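Bar lifts; the blank stays put. Continuing the arc.

```bash
python3 -m handwheel '0 0.12 -0.33 0 0 0 255;0 0.25 -0.64 0 0 0 255;0 0.4 -0.95 0 0 0 255;0 0.56 -1.26 0 0 0 255;0 0.94 -1.84 0 0 0 255;0 1.37 -2.38 0 0 0 255;0.01 1.85 -2.88 0 0 0 255;0.01 2.38 -3.32 0 0 0 255;0.02 2.95 -3.72 0 0 0 255;0.02 3.56 -4.05 0 0 0 255;0.03 3.56 -4.05 0 0 0 255' 25
python3 - <<'E'
from h import *
s=sense();q=RR.T@(s["eef_pos"]-RF);print(q,RR.T@s["contact_force"],s["joints"]);print(np.arctan2(q[2]+.019-.035,q[1]+.094)-.0194)
p,d=camera("top");print(blankfit(cam("top"),p,d))
p,d=camera("scene");cv2.imwrite("pics/sc13.png",cv2.resize(p[80:320,180:460],None,fx=2.5,fy=2.5))
E
```

```text
t: 18.8
eef_pos: [0.4681, -0.3516, 0.2396]
orientation: [3.003, -0.762, 0.216]
contact_force: [-0.9, 2.7, 3.8]
grip_width: 0.133
[-0.08774809 -0.00784649  0.20581552] [-1.4728656   1.94344511  4.08148593] [ 0.42088331  0.47069804  0.26882213  1.83614304 -0.21660066  0.71771949
  0.31035289]
1.1253203088180792
(array([-0.03666145,  0.03538251]), 1027, np.float64(0.0009329589004262098), 'deck z', np.float64(0.000442112044727694))
```

View pics/sc13.png

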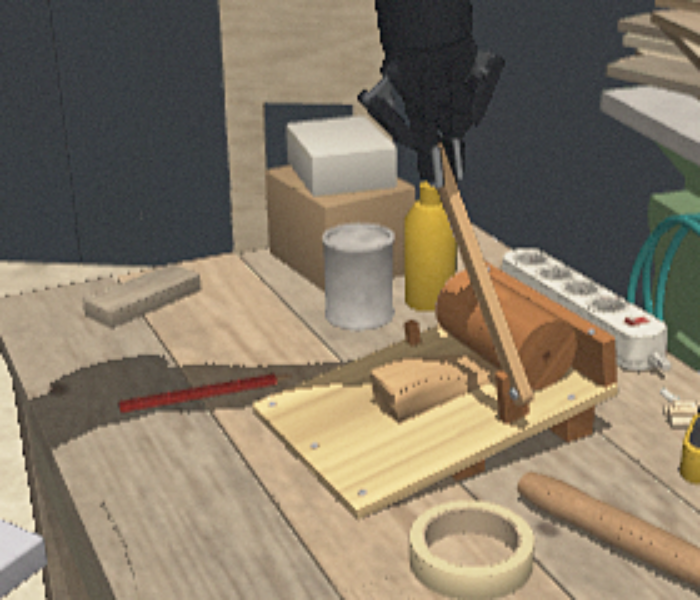

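```bash
python3 -m handwheel '0 0.3 -0.14 0 0 0 255;0 0.63 -0.27 0 0 0 255;0 0.95 -0.38 0 0 0 255;0 1.29 -0.47 0 0 0 255;0 1.6 -0.54 0 0 0 255;0 1.83 -0.58 0 0 0 255;0 1.83 -0.58 0 0 0 255;0 1.83 -0.58 0 0 0 255' 25
python3 - <<'E'
from h import *
s=sense();q=RR.T@(s["eef_pos"]-RF);print(q,RR.T@s["contact_force"]);print(np.arctan2(q[2]+.019-.035,q[1]+.094)-.0194)
E
```

```text
t: 19.57
eef_pos: [0.4412, -0.3976, 0.2547]
orientation: [3.004, -0.757, 0.214]
contact_force: [-1.9, 1.9, 6.7]
grip_width: 0.136
[-0.08795913 -0.06115322  0.22110885] [-1.60129548  0.78966275  7.03683876]
1.3926014610814257
```

```bash
python3 -m handwheel '0 0 0 0 0 0 200;0 0 0 0 0 0 120;0 0 0 0 0 0 40;0 0 0 0 0 0 0;0 0 0 0 0 0 0;0 0 0 0 0 0 0;0 0 -0.5 0 0 0 0;0 0 -1.3 0 0 0 0;0 0 -2.3 0 0 0 0;0 0 -3 0 0 0 0;0 0 -3 0 0 0 0' 25
python3 - <<'E'
from h import *
s=sense();q=RR.T@(s["eef_pos"]-RF);print(q,RR.T@s["contact_force"])
p,d=camera("top");print(blankfit(cam("top"),p,d))
p,d=camera("scene");cv2.imwrite("pics/sc14.png",cv2.resize(p[80:320,180:460],None,fx=2.5,fy=2.5));np.save("pics/sc14.npy",d)
E
```

```text
t: 20.48
eef_pos: [0.4327, -0.3913, 0.3478]
orientation: [3.002, -0.753, 0.225]
contact_force: [0.4, -0.4, -0.2]
grip_width: 1.003
[-0.08531755 -0.0595517   0.31476094] [ 0.5317711  -0.13675196 -0.25038669]
(array([-0.03673335,  0.03525769]), 1230, np.float64(0.0009382653090253639), 'deck z', np.float64(0.00041697378425471885))
```

View pics/sc14.png

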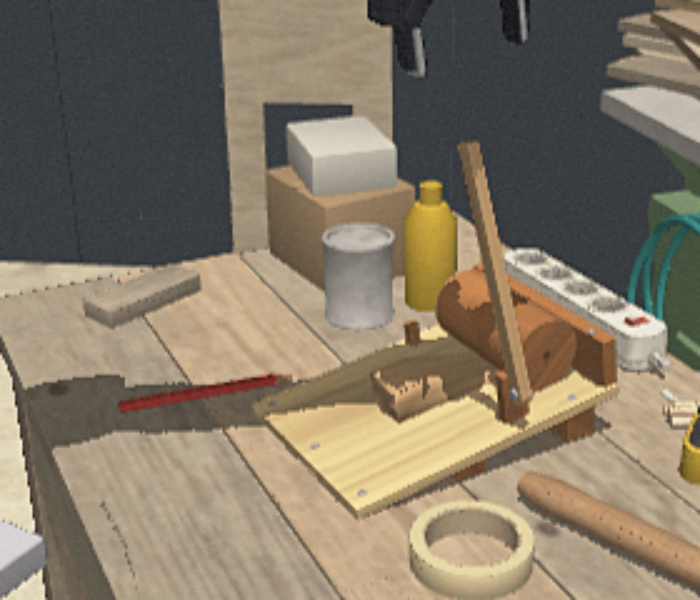

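```bash
python3 - <<'E'
from h import *
c=cam("scene")
for th in(1.1,1.2,1.3,1.4):
    r=.223;print(th,proj(c,rf((-.0885,-.094+r*np.cos(th),.035+r*np.sin(th))))[0])
E
python3 -m handwheel '0 0 -0.6 0 0 0 0;0 0 -1 0 0 0 0;0 0 -1 0 0 0 0;0 0 -1 0 0 0 0;0 0 -1 0 0 0 0;0 0 -1 0 0 0 0;0 0 -1 0 0 0 0;0 0 -1 0 0 0 0;0 0 -1 0 0 0 0;0 0 -1 0 0 0 0;0 0 -1 0 0 0 0;0 0 -1 0 0 0 0'
python3 - <<'E'
from h import *
p,d=camera("top");print(blankfit(cam("top"),p,d));cv2.imwrite("pics/top15.png",cv2.resize(p[100:320,180:480],None,fx=2.5,fy=2.5))
p,d=camera("wrist");cv2.imwrite("pics/w15.png",p)
E
```

```text
1.1 [351.2068454  138.00766893]
1.2 [356.08943125 136.54324509]
1.3 [361.49778554 136.06673278]
1.4 [367.40133213 136.64528892]
t: 21.58
eef_pos: [0.4278, -0.3874, 0.3726]
orientation: [3.006, -0.754, 0.213]
contact_force: [0.5, -0.2, -0.2]
grip_width: 1.002
(array([-0.03679577,  0.03525167]), 1233, np.float64(0.0009725764952634602), 'deck z', np.float64(0.0004925841517769462))
```

View pics/w15.png

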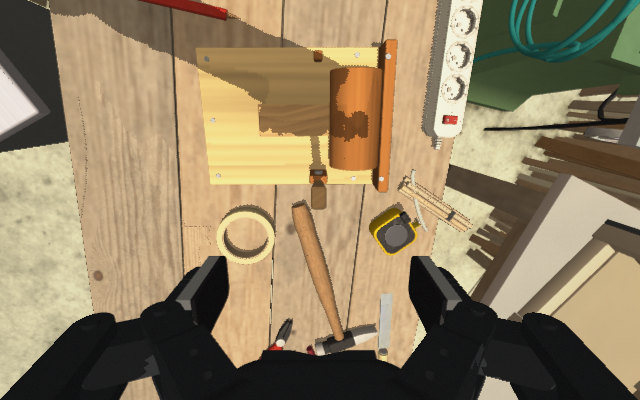

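View pics/top15.png

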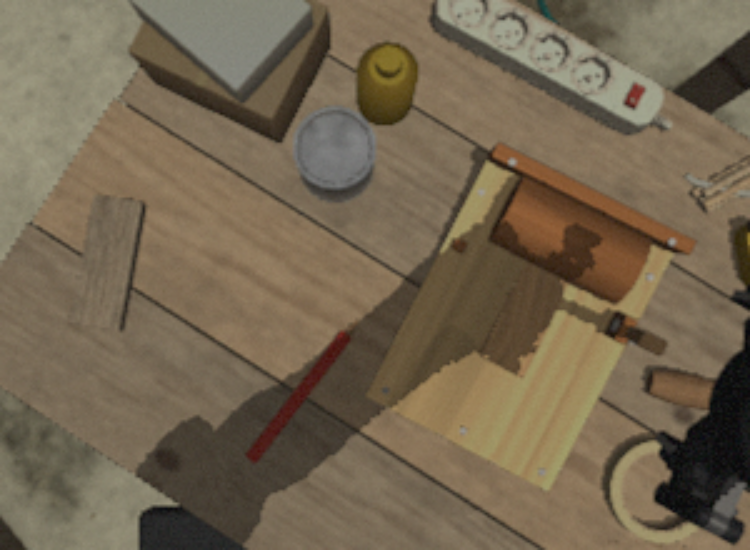

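The bar's end projects at column 367.6, against 367.4 predicted for 1.40 rad. The blank is against the back board with the wedge under it, and the block at (110,262) has not moved.

```bash
python3 -c "
from workcell import job_done;print(job_done())"
```

```text
the job is handed in; nothing more can be done
None
```

The job is done and handed in at about 21.7 s of the 58 s allowed. The blank is jammed against the back board on the wedge alone, and the bar is swung up to about its stop.

- **Wedging:** I gripped the wedge by its thick end, laid it on the deck and pushed it thin end first under the bar and the blank. The first push overdrove it by about 6 mm and lifted the blank about 2.3 mm off the deck. With the bar still down, I eased the wedge back until the blank settled, then re-tightened it with about 9 N and let go.
- **Bar:** I pinched the bar at its free end, swung it up and released it. After release its end stood at column 367.6 in the scene view, against 367.4 predicted for 1.40 rad, so it is at or very near the stop.
- **Blank:** After the bar was up, the depth fit put the blank's axis 10 mm uphill of its start and 35.3 mm above the deck. Two readings about 1 s apart agreed. My rack frame carries an offset of about 1.5 mm, so its x reads -36.8 where -35 is nominal.
- **Other checks:** By eye in the last top view the block had not moved, and the robot was touching nothing. The highest contact force I read was about 18 N, during the first push. While first lowering the wedge, joints 5 and 6 came right up to the ends of their ranges without passing them in any reading.

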